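# Open the cleaner jug's push-and-turn safety cap

### The arm

A 6-joint arm with a two-finger parallel gripper is mounted at the origin on the work surface; the furniture and walls round the work are solid. World frame = base frame: x ahead of the robot, y to its left, z up, the work surface at z = 0. Lengths are in m, angles in rad, forces in N, time in s.
With the tool pointing down it reaches from about 0.35 to 0.925 m from the base axis. Payload 6.4 kg.
Tool frame: the origin (TCP) lies at the very end of the fingers, on their centre line; the grasp point (between the pads) lies hold_point_z behind it (hold_point_z is the distance from the TCP to the grasp point, in m); z points along the fingers, x is the direction in which the jaws open and shut, and the axes are right-handed (so a half turn about z gives the same grasp; the last joint's range is limited). The gripper opens to 94 mm and grips with 3 to 60 N. Pads are 16 mm wide; open, the fingers measure 119 mm over their backs; the gripper's body (75 mm by 177 mm) begins 78 mm behind the grasp point.
Start: joints at [-1.461, 0.245, 1.558, -0, 1.339, -0.174], TCP at [0.182, -0.624, 0.205] pointing down, gripper open.
Joint ranges: [-3.13, 3.13], [-1.02, 2.26], [0.13, 2.54], [-0.95, 4.09], [0.21, 2.88], [-2.74, 2.74]. Speed limits (rad/s): [2.57, 2.57, 3.14, 3.14, 3.14, 3.14].

### API

Orientations are given as a unit quaternion [x, y, z, w].
In Python, from station import * gives the robot as it stands.
- The arm moves only by the tool play_rows, never from a script. Its argument "targets" is a list of rows, each a list of 7 numbers: the closure, from 0 (fully open) to 1 (shut), then the shift along the tool's x, y, z in cm, then the turn, a rotation vector about the tool's x, y, z in rad. A call has 1 to 12 rows; each row shifts and turns the pose as measured when the row begins, along the tool's axes as they then stand; what a row does not reach is not made up. A row lasts 1/10 s, in which the tool goes at most 50 mm and 8.59 degrees, less where a joint would pass 70% of its speed; a pose out of reach is approached as far as the arm can. A call is refused whole if a number of a shift passes 5 or a number of a turn 0.15, either way. A call with a gripper value outside its range is refused whole. The fingers move at their own pace and stop on an object; "force" is the grip in N (left out, the last holds). Time passes only in rows, so rows that do not move let the fingers close. It gives the time, the measured TCP pose, the force and the opening at its end, in the units of the state.
- state(): the state, without advancing time (a new reading comes with each control period).
- camera(name): name is "scene" or "top" or "wrist"; returns the picture (420x560x3 uint8, red, green, blue); there is no depth.
- camera_model(name): a dict with "fx", "fy", "cx", "cy" (pixels), "k1" (the pictures are not rectified: a ray, as slopes to the right and down, at radius r is drawn at 1 + k1 r^2 times it, then the intrinsics apply), "position" and "rotation" of the camera in the world; the wrist camera has in their place "hand_eye" (4x4, takes a point from camera to tool coordinates, whose origin is the TCP and whose axes are the tool frame's). Camera axes: x right, y down, z forward; pixel columns grow to the right and rows downward; lengths in m; the calibration is good to about 2 mm. A picture is of the moment at which its call begins: read the wrist's pose just before it. camera_model takes no time and is no camera call.
- finish_job(): hands the job in, once; it reports no verdict.
The state is a dict: "t": time; "joints": joint angles; "dq": joint speeds; "effort": joint torques, N m; "position": TCP position; "tool_rot": TCP orientation; "wrist_force": force on the tool from outside, world axes, zero at the start; "wrist_torque": the same for the moment, N m; "opening": finger opening in m.
Only numpy, scipy, OpenCV 4.12 (cv2) and the standard library are available. Lean on these libraries where they do the work, as an engineer would, in place of code of your own. Each camera call takes 0.05 s, during which the arm holds its last target. There are 200 camera calls.

### The job

Open the jug of label cleaner that is clamped in its holder: first fold its carry handle down to the left, towards the black pot, until it snaps into its end detent, clear of the cap. Then press the safety cap down, turn it to the left (counter-clockwise seen from above) while it is pressed until it comes free, and lift it straight up. Finish while still holding the cap in the gripper, upright, about 8 cm above where it sat and over the jug's mouth; the handle stays folded, the other things on the table stay where they are, and nothing is put down or let go at the end.

Things in the scene. Friction and masses are not known exactly. Their poses are not given: they have to be found in the camera images.
- jug: Jug of cleaner: white, square, 92 x 92 mm, shoulder from 106 up to 121 mm above the table, clamped upright in a dark steel holder 108 mm square and 30 mm high (145 mm over its screw flanges, along the jug's x). Fixed, cannot move. Origin: on its vertical axis at table height. z up; +x is the side to which the carry handle folds down; the handle's hinge is along its y.
- jug_axis (a point): Point on the jug's vertical axis at the top of its neck, 156 mm above the table; axes as the jug's. The neck (30 mm thick, 40 mm over its lugs) is hidden in the cap while the cap is on.
- carry_handle (a joint): Carry handle angle, rad: 0 upright over the cap, -0.45 back stop, growing as it folds to the jug's +x side, 1.45 end stop (almost level). The hinge line crosses the jug's axis 90 mm above the table. A stiff hinge: it stays where it is left up to about 1.0; there it meets a sprung detent ball (up to 0.3 N m), and pushed past about 1.25 it snaps on and rests at 1.40 to 1.45, held by the ball.
- handle_bar (a point): Middle of the handle's grip bar, on its centre line, 100 mm from the hinge line (jug x = 100 sin(angle), height = 90 + 100 cos(angle) mm above the table). Steel bail of 8 mm rod, 118 mm wide over all, with a black round grip 14 mm thick and 60 mm long along the jug's y. z points from the hinge to the bar.
- cap_mid (a point): Centre of the grey ribbed push-and-turn cap, half-way up: 52 mm across, 30 mm high, about 35 g, loose. Seated, this point is 152 mm above the table (4 mm below point jug_axis), its underside at 137 mm, its top at 167 mm. z is up; x agrees with the jug's x (within 2 degrees) while locked. A raised arrow on top shows the way to open.
- cap: The same cap; origin at the centre of its underside. Locked, it cannot be pulled off or turned over 6 degrees. Pressed down 4 mm or more (stop at 7 mm; the spring takes 8 N to start, 14 N at the stop) and kept down, it turns counter-clockwise seen from above; after 40 to 85 degrees it is free and lifts straight off (at about 88 it meets a stop).
- pot: Bystander: open black plastic pot, 76 mm across, 58 mm high, standing beside the jug on the side to which the handle folds; origin at the centre of its underside.
- stapler_red: Bystander: desk stapler standing beside the jug, opposite the pot, 32 x 138 mm, 48 mm high; origin at the centre of its underside.
- bottle_a: Bystander: dark green sample oil bottle, 58 mm across, 196 mm high, at one back side of the table; origin at the centre of its underside.
- bottle_b: Bystander: smaller sample oil bottle, 52 mm across, 167 mm high, at the other back side of the table; origin at the centre of its underside.
- gun: Bystander: label gun lying on its side at the left, 163 x 177 mm, 32 mm high; origin at the centre of its underside.
- carton: Bystander: small closed carton at the right, 65 x 100 mm, 61 mm high; origin at the centre of its underside.
Not all that is in view belongs to the job. Of the things that look like the cap, the middle-sized one is meant.

How it is judged:
On the way, in this order (a step that is already met when the one before it is completed fails the run):
1. the carry handle is seated in its end detent, with the cap still on (value of joint carry_handle above 1.36 rad and z of cap_mid in the frame of jug_axis below 0.004 m), for 0.2 s.
2. the cap is pressed down by at least 3 mm (z of cap_mid in the frame of jug_axis below -0.007 m), for 0.1 s.
3. the cap is turned free while it is still on the neck (angle between the x axis of cap_mid and the x axis of jug_axis, either way round above 0.55 rad and z of cap_mid in the frame of jug_axis below 0.01 m), for 0.1 s.
At the end, for the whole second after the job is handed in: Through the last second the handle is in its detent (over 1.36 rad) and the fingers hold the cap at rest (grip over 2 N, slower than 30 mm/s), upright within 15 degrees, 45 to 144 mm above where it sat, within 30 mm sideways of the jug's axis, touching no part of the jug (value of joint carry_handle above 1.36 rad and z of cap_mid in the frame of jug_axis between 0.041 and 0.14 m and horizontal distance between cap_mid and jug_axis below 0.03 m and angle between cap_mid's own z axis and vertical below 0.26 rad and contact force between cap and the fingers above 2 N and contact force between cap and jug below 0.05 N and linear speed of cap below 0.03 m/s); the arm keeps its last pose, push and grip.
It fails at once if a bystander is moved more than 25 mm (distance of any of pot, stapler_red, bottle_a, bottle_b, gun, carton from where it was at the start of the episode above 0.025 m).
It also fails if it takes over 51 s, if anything falls off the work surface, if the arm or the gripper's body presses on something with over 40 N, if the wrist force passes 120 N, or if a joint passes its speed limit or range.

## Working session

There is one attempt and no reset: what is moved stays moved. The work goes in short steps, Python scripts to look and compute and a tool call to move; the robot and the scene stay as the last step left them, time stands still between calls to the robot, and variables do not carry over. Pictures are saved under pics/ and viewed, about 8 in all and at most 12, crops included, and the job is handed in when it is done.

Besides the shell and the picture viewer there is one more tool, called after "Call:" as name(argument=value, ...) on one line, values as JSON. play_rows: Moves the arm, as the interface text tells. Its arguments: {"type":"object","properties":{"targets":{"type":"array","items":{"type":"array","items":{"type":"number"}}},"force":{"type":"number"}},"required":["targets"]}

```bash
mkdir -p pics; ls
python3 - <<'E'
from station import *
import cv2,numpy as np
s=state();print({k:np.round(v,4).tolist() for k,v in s.items()})
import numpy as np
for n in("scene","top","wrist"):
    print(n,camera_model(n))
a=camera("scene");b=camera("top")
cv2.imwrite("pics/scene.png",a[...,::-1]);cv2.imwrite("pics/top.png",b[...,::-1])
E
```

```text
pics
{'t': 0.0, 'joints': [-1.4611, 0.2458, 1.559, -0.0, 1.3387, -0.1741], 'dq': [0.0002, 0.0002, -0.0004, -0.0002, -0.0007, 0.0006], 'effort': [-0.0009, -41.5826, -31.461, 0.0685, 0.0331, -0.0001], 'position': [0.1819, -0.6234, 0.2044], 'tool_rot': [0.8, -0.6, -0.0006, -0.0007], 'wrist_force': [-0.3037, 0.4175, 0.0756], 'wrist_torque': [-0.0017, -0.0201, -0.0425], 'opening': 0.0938}
scene {'fx': 425.16305807696136, 'fy': 425.16305807696136, 'cx': 275.59175236327513, 'cy': 208.02053812106672, 'k1': -0.09601779947911754, 'position': array([-0.36438516, -0.55453201,  1.01356787]), 'rotation': array([ 0.81730684, -0.41904722,  0.18028047, -0.35200555])}
top {'fx': 528.9448028168708, 'fy': 528.9448028168708, 'cx': 284.7768272388191, 'cy': 207.925622472673, 'k1': 0.02725221584993278, 'position': array([-0.33889366,  0.32111458,  1.11894866]), 'rotation': array([-0.51442172,  0.79397602, -0.26679518,  0.18382793])}
wrist {'fx': 289.07581817841964, 'fy': 289.07581817841964, 'cx': 278.44986648950686, 'cy': 206.9494735192046, 'k1': -0.03845693330264115, 'hand_eye': array([[ 9.99999358e-01, -2.56943967e-04,  1.10330120e-03,
        -1.39289762e-04],
       [-2.43178204e-05,  9.68844028e-01,  2.47671654e-01,
        -7.16585066e-02],
       [-1.13256452e-03, -2.47671522e-01,  9.68843400e-01,
        -1.79566127e-01],
       [ 0.00000000e+00,  0.00000000e+00,  0.00000000e+00,
         1.00000000e+00]])}
```

View pics/scene.png

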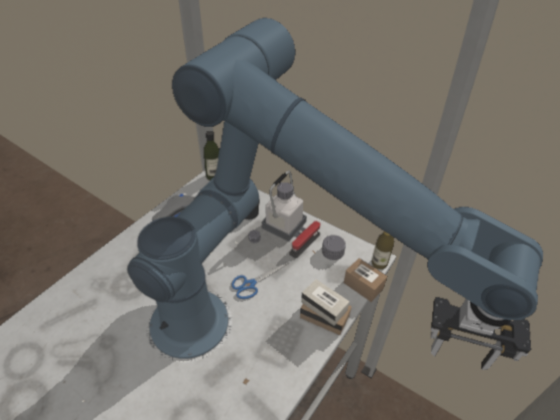

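View pics/top.png

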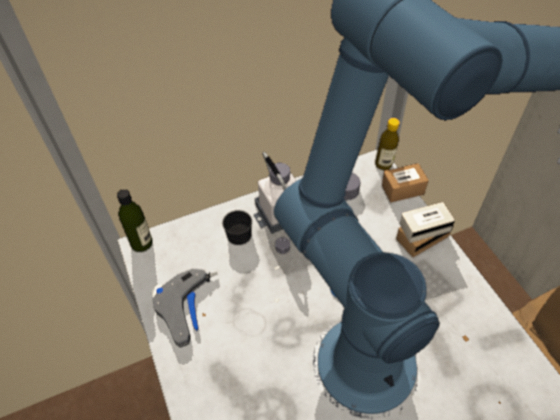

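Cap candidates in the scene picture are the one on the jug (286,190), a small one on the table (254,236) and a large one at (333,246). The middle-sized one on the jug is the target. I'll check it in an enlarged crop.

```bash
cat > h.py <<'E'
import numpy as np,cv2
from scipy.spatial.transform import Rotation as R
from station import *
def cam(n,st=None):
    m=camera_model(n)
    if n=="wrist":
        T=np.eye(4);T[:3,:3]=R.from_quat(st["tool_rot"]).as_matrix();T[:3,3]=st["position"];T=T@m["hand_eye"];return m,T[:3,:3],T[:3,3]
    r=np.array(m["rotation"]);
    return m,(R.from_quat(r).as_matrix() if r.size==4 else r),np.array(m["position"])
def ray(c,uv):
    m,Rm,p=c
    K=np.array([[m["fx"],0,m["cx"]],[0,m["fy"],m["cy"]],[0,0,1]])
    q=cv2.undistortPoints(np.array([[uv]],float),K,np.array([m["k1"],0,0,0,0.])).ravel()
    d=Rm@np.array([q[0],q[1],1]);return p,d/np.linalg.norm(d)
def atz(c,uv,z):
    p,d=ray(c,uv);return p+d*(z-p[2])/d[2]
def proj(c,P):
    m,Rm,p=c;q=Rm.T@(np.array(P)-p);x,y=q[:2]/q[2];f=1+m["k1"]*(x*x+y*y)
    return np.array([m["fx"]*x*f+m["cx"],m["fy"]*y*f+m["cy"]])
def tri(rays):
    A=0;b=0
    for p,d in rays:
        M=np.eye(3)-np.outer(d,d);A=A+M;b=b+M@p
    return np.linalg.solve(A,b)
E
python3 - <<'E'
from h import *
import station;print([n for n in dir(station) if n[0]!='_'],getattr(station,'hold_point_z',None),state().keys())
a=cv2.imread("pics/scene.png")[150:275,225:325];b=cv2.imread("pics/top.png")[135:260,225:325]
cv2.imwrite("pics/crop.png",cv2.resize(np.hstack([a,b]),None,fx=4,fy=4,interpolation=cv2.INTER_CUBIC))
for n,l in(("scene",[(286,186,.167),(254,236,.0),(333,246,0)]),("top",[(281,168,.167),(282,246,0),(238,228,.03)])):
    c=cam(n)
    for u,v,z in l: print(n,u,v,atz(c,(u,v),z).round(3))
E
```

```text
['MotionError', 'camera', 'camera_model', 'finish_job', 'hold_point_z', 'state'] 0.0188 dict_keys(['t', 'joints', 'dq', 'effort', 'position', 'tool_rot', 'wrist_force', 'wrist_torque', 'opening'])
scene 286 186 [ 0.46  -0.     0.167]
scene 254 236 [0.357 0.051 0.   ]
scene 333 246 [ 0.469 -0.179  0.   ]
top 281 168 [ 0.459 -0.002  0.167]
top 282 246 [0.354 0.045 0.   ]
top 238 228 [0.432 0.132 0.03 ]
```

View pics/crop.png

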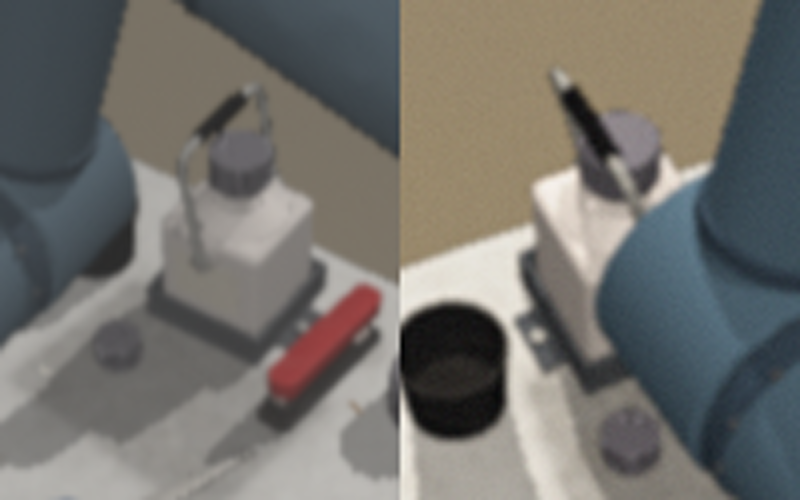

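Run:
```python
from h import *
s=cam("scene");t=cam("top")
S=lambda u,v:ray(s,(225+u/4,150+v/4)); T=lambda u,v:ray(t,(225+(u-400)/4,135+v/4))
print("cap top",tri([S(242,143),T(620,140)]))
a=tri([S(198,133),T(613,157)]);b=tri([S(243,97),T(563,93)])
print("ends",a,b,"len",np.linalg.norm(a-b),"alt",(a+b)/2)
a2=tri([S(198,133),T(563,93)]);b2=tri([S(243,97),T(613,157)]);print(a2,b2)
print("mid",tri([S(220,116),T(588,124)]))
# holder corner points at z=.03
for p in [(150,290),(255,350),(325,268)]: print("holder",atz(s,(225+p[0]/4,150+p[1]/4),.03).round(3))
for p in [(527,255),(590,382)]: print("holderT",atz(t,(225+(p[0]-400)/4,135+p[1]/4),.03).round(3))
for p in [(165,212),(262,240),(312,205)]: print("shoulder",atz(s,(225+p[0]/4,150+p[1]/4),.108).round(3))
for p in [(372,298)]: print("stapler",atz(s,(225+p[0]/4,150+p[1]/4),.048).round(3))
print("stapler",atz(s,(225+275/4,150+380/4),.048).round(3))
```

```text
cap top [0.45804127 0.00128877 0.16621389]
ends [0.42577085 0.01887063 0.19075983] [0.49243014 0.02311356 0.18094355] len 0.06751164802779623 alt [0.4591005  0.02099209 0.18585169]
[0.45972108 0.03053955 0.18678324] [0.45332418 0.01081302 0.18918063]
mid [0.4583405  0.02085671 0.18589577]
holder [0.399 0.047 0.03 ]
holder [ 0.394 -0.059  0.03 ]
holder [ 0.504 -0.054  0.03 ]
holderT [0.501 0.053 0.03 ]
holderT [0.389 0.055 0.03 ]
shoulder [0.414 0.042 0.108]
shoulder [ 0.432 -0.038  0.108]
shoulder [ 0.488 -0.047  0.108]
stapler [ 0.481 -0.112  0.048]
stapler [ 0.364 -0.098  0.048]
```

Call:
play_rows(targets=[[0, 0, 0, -5, 0, 0, 0.142], [0, 0, 0, -5, 0, 0, 0.142], [0, -4.4, -2, 0, 0, 0, 0], [0, -4.4, -2, 0, 0, 0, 0], [0, -4.4, -2, 0, 0, 0, 0], [0, -4.4, -2, 0, 0, 0, 0], [0, -4.4, -2, 0, 0, 0, 0], [0, -4.4, -2, 0, 0, 0, 0], [0, -4.4, -2, 0, 0, 0, 0], [0, -4.4, -2, 0, 0, 0, 0], [0, -4.4, -2, 0, 0, 0, 0], [0, -4.4, -2, 0, 0, 0, 0]])

```text
t: 1.3
position: [0.3904, -0.174, 0.3055]
tool_rot: [-0.698, 0.716, 0.004, 0.004]
wrist_force: [1.6, -0.3, 0.7]
opening: 0.0943
```

Call:
play_rows(targets=[[0, -4.4, -2, 0, 0, 0, 0], [0, -4.4, -2, 0, 0, 0, 0], [0, -3, -2, 0, 0, 0, 0], [0, 0, 0, 0, 0, 0, 0]])

```text
t: 1.7
position: [0.4546, -0.0478, 0.3059]
tool_rot: [-0.701, 0.713, 0.004, 0.004]
wrist_force: [-1.3, -0.6, -0.4]
opening: 0.0942
```

```bash
cat > snap.py <<'E'
import sys,pickle
from h import *
n=sys.argv[1];s=state();im=camera("wrist");pickle.dump(s,open(f"pics/{n}.pkl","wb"))
cv2.imwrite(f"pics/{n}.png",im[...,::-1]);print(s["t"],np.round(s["position"],4),R.from_quat(s["tool_rot"]).as_matrix().round(3).tolist())
E
python3 snap.py w1
```

```text
1.7 [ 0.4546 -0.0478  0.3059] [[-0.017, -1.0, -0.0], [-1.0, 0.017, 0.011], [-0.011, 0.0, -1.0]]
```

View pics/w1.png

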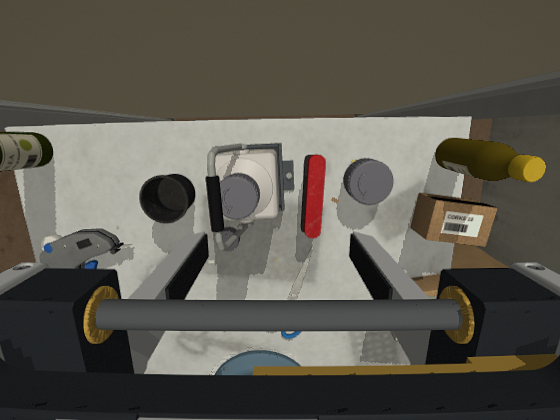

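The wrist view shows the cap on the jug at (240,196), the handle grip from (212,178) to (215,230), the pot at (167,198), and the stapler at (313,196).

Run:
```python
from h import *;import pickle
s=pickle.load(open("pics/w1.pkl","rb"));c=cam("wrist",s)
im=cv2.imread("pics/w1.png");cv2.imwrite("pics/w1c.png",cv2.resize(im[130:260,130:340],None,fx=3.8,fy=3.8,interpolation=cv2.INTER_CUBIC))
print("cap",atz(c,(240,196),.167).round(4))
for z in(.18,.186,.19):print("bar",[atz(c,p,z).round(4).tolist() for p in((212,178),(215,230),(213.5,204))])
sc=cam("scene");t=cam("top")
S=ray(sc,(280,179.1));T=ray(t,(272,166))
print("mid",tri([S,T,ray(c,(213.5,204))]))
print("pot",atz(c,(167,198),.05))
```

```text
cap [ 0.4583 -0.0031  0.167 ]
bar [[0.4812, 0.024, 0.18], [0.4227, 0.025, 0.18], [0.4526, 0.0244, 0.18]]
bar [[0.4821, 0.0225, 0.186], [0.4247, 0.0235, 0.186], [0.4541, 0.023, 0.186]]
bar [[0.4827, 0.0215, 0.19], [0.4261, 0.0225, 0.19], [0.455, 0.022, 0.19]]
mid [0.45569041 0.021106   0.1883271 ]
pot [0.43198366 0.12887779 0.05      ]
```

View pics/w1c.png

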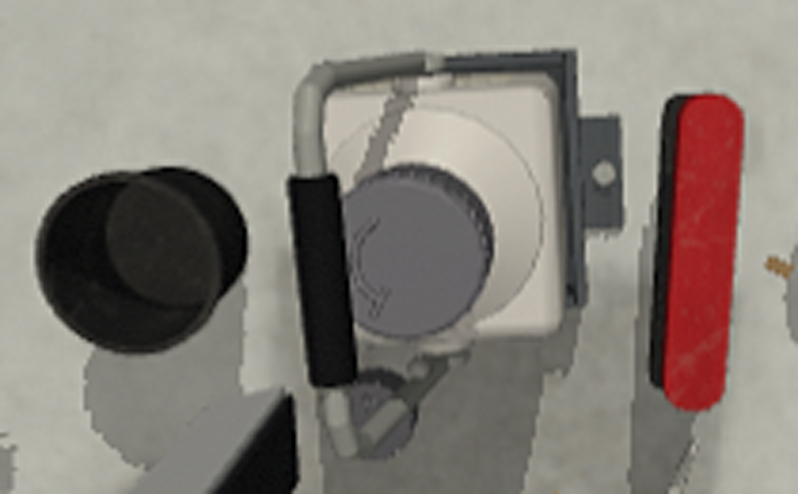

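Call:
play_rows(targets=[[0.4, -3.5, 0, 0, 0, 0.011, 0], [0.4, -3.4, 0, 0, 0, 0, 0], [0.4, 0, 0, 5, 0, 0, 0], [0.4, 0, 0, 4, 0, 0, 0], [0.4, 0, 0, 0, 0, 0, 0]], force=10)

```text
t: 2.25
position: [0.4545, 0.0165, 0.2147]
tool_rot: [-0.698, 0.716, -0.001, -0.001]
wrist_force: [0.2, -0.7, -0.3]
opening: 0.0581
```

Call:
play_rows(targets=[[0.4, -0.4, 0, 2.1, 0, 0, 0], [0.4, 0, 0, 2.1, 0, 0, 0], [0.4, 0, 0, 0, 0, 0, 0]])

```text
t: 2.55
position: [0.4559, 0.0167, 0.1756]
tool_rot: [-0.696, 0.718, -0.003, -0.0]
wrist_force: [0.4, 0.7, -0.1]
opening: 0.0563
```

```bash
python3 snap.py w2; python3 -c "
import cv2;im=cv2.imread('pics/w2.png')[100:360,110:450];cv2.imwrite('pics/w2c.png',cv2.resize(im,None,fx=2,fy=2))"
```

```text
2.55 [0.4559 0.0167 0.1756] [[-0.032, -0.999, 0.004], [-0.999, 0.032, -0.005], [0.005, -0.004, -1.0]]
```

View pics/w2c.png

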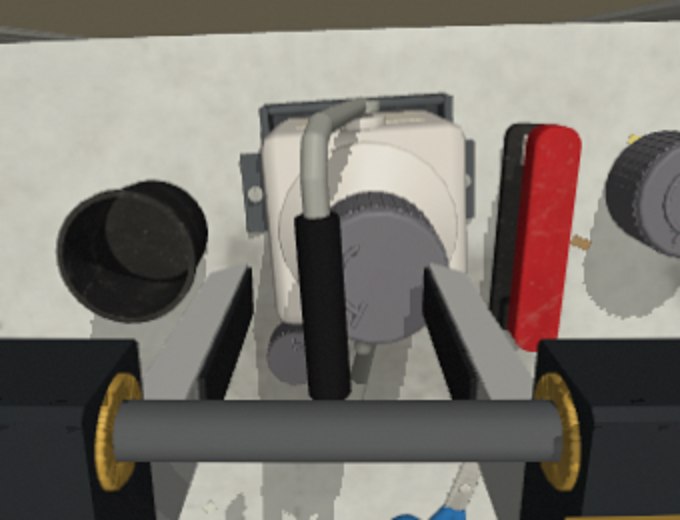

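Call:
play_rows(targets=[[0.5, -0.6, 0, 0.4, 0, 0, 0], [1, 0, 0, 0, 0, 0, 0], [1, 0, 0, 0, 0, 0, 0], [1, 0, 0, 0, 0, 0, 0], [1, 0, 0, 0, 0, 0, 0], [1, 0, 0, 0, 0, 0, 0]], force=10)

```text
t: 3.2
position: [0.4611, 0.0211, 0.1802]
tool_rot: [-0.695, 0.719, -0.009, 0.004]
wrist_force: [0.9, -0.1, -1.9]
opening: 0.0139
```

Call:
play_rows(targets=[[1, -1.4, 0, 0.6, 0, 0, 0], [1, -1.35, 0, 0.75, 0, 0, 0], [1, -1.25, 0, 0.95, 0, 0, 0], [1, -1.1, 0, 1.1, 0, 0, 0]], force=10)

```text
t: 3.6
position: [0.4606, 0.0735, 0.1488]
tool_rot: [-0.695, 0.719, -0.005, 0.001]
wrist_force: [-3.8, -0.7, 1.1]
opening: 0.0141
```

Call:
play_rows(targets=[[1, -0.9, 0, 1.3, 0, 0, 0], [1, -0.75, 0, 1.4, 0, 0, 0], [1, -0.55, 0, 1.5, 0, 0, 0], [1, -0.35, 0, 1.5, 0, 0, 0]])

```text
t: 4.0
position: [0.4599, 0.1019, 0.0896]
tool_rot: [-0.697, 0.717, -0.003, -0.001]
wrist_force: [-0.3, -4.7, 1.2]
opening: 0.0139
```

Call:
play_rows(targets=[[1, 0, 0, 0.1, 0, 0, 0], [0.65, 0, 0, 0.1, 0, 0, 0], [0.65, 0, 0, 0.1, 0, 0, 0], [0.65, 0, 0, 0.1, 0, 0, 0], [0.65, 0, 0, -3, 0, 0, 0], [0.65, 0, 0, -5, 0, 0, 0], [0.5, 0, 0, -5, 0, 0, 0], [0.3, 0, 0, -4, 0, 0, 0], [0.1, 0, 0, 0, 0, 0, 0]])

```text
t: 4.9
position: [0.4586, 0.1018, 0.2613]
tool_rot: [-0.696, 0.718, -0.003, -0.001]
wrist_force: [-0.2, 0.3, -0.4]
opening: 0.0534
```

```bash
python3 snap.py w3; python3 -c "
import cv2;im=cv2.imread('pics/w3.png')[60:340,100:480];cv2.imwrite('pics/w3c.png',cv2.resize(im,None,fx=2,fy=2))"
```

```text
4.9 [0.4586 0.1018 0.2613] [[-0.032, -0.999, 0.002], [-0.999, 0.032, -0.006], [0.006, -0.002, -1.0]]
```

View pics/w3c.png

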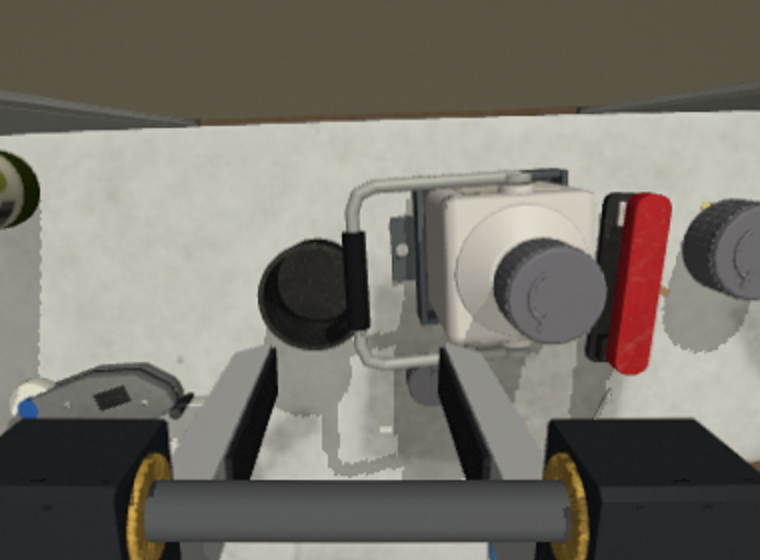

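Run:
```python
from h import *;import pickle
s=pickle.load(open("pics/w3.pkl","rb"));c=cam("wrist",s)
for th in(1.25,1.3,1.36,1.42,1.45):
    P=[.456,-.002+.1*np.sin(th),.09+.1*np.cos(th)];print(th,proj(c,P).round(1))
im=cv2.imread("pics/w3.png");cv2.imwrite("pics/w3z.png",cv2.resize(im[140:240,260:420],None,fx=5,fy=5,interpolation=cv2.INTER_CUBIC))
print("cap top proj",proj(c,[.457,-.001,.167]), proj(c,[.457,.025,.167]),proj(c,[.457,-.027,.167]),proj(c,[.483,-.001,.167]),proj(c,[.431,-.001,.167]))
```

```text
1.25 [285.5 200.8]
1.3 [284.1 199.9]
1.36 [282.7 198.8]
1.42 [281.7 197.8]
1.45 [281.3 197.2]
cap top proj [382.08213327 207.03097764] [355.86038962 207.89720516] [408.10903567 206.16886195] [383.55037882 180.87893123] [380.61586027 232.04001322]
```

View pics/w3z.png

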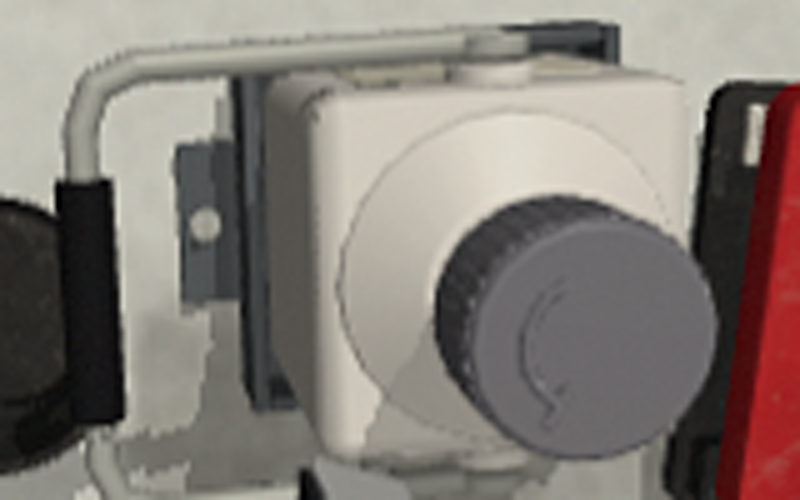

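Call:
play_rows(targets=[[1, 0.2, 0, 0, 0, 0, 0], [1, 0, 0, 0, 0, 0, 0], [1, 0, 0, 5, 0, 0, 0], [1, 0, 0, 5, 0, 0, 0], [1, 0, 0, 3.3, 0, 0, 0], [1, 0, 0, 0.5, 0, 0, 0], [1, 0, 0, 0.5, 0, 0, 0], [1, 0, 0, 0.3, 0, 0, 0]])

```text
t: 5.75
position: [0.4542, 0.1016, 0.1074]
tool_rot: [-0.694, 0.72, 0.005, -0.002]
wrist_force: [-12.4, 4.6, 26.8]
opening: 0.0043
```

Call:
play_rows(targets=[[1, 0, 0, -3, 0, 0, 0], [1, 0, 0, -5, 0, 0, 0], [0.5, 0, 0, -4, 0, 0, 0], [0, 3, 0, 0, 0, 0, 0], [0, 4, 0, 0, 0, 0, 0], [0, 3, 0, 0, 0, 0, 0], [0, 0, 0, 0, 0, 0, 0]])

```text
t: 6.45
position: [0.4568, -0.0013, 0.2456]
tool_rot: [-0.696, 0.718, -0.003, 0.003]
wrist_force: [0.9, -0.2, 0.6]
opening: 0.037
```

```bash
python3 snap.py w4
python3 - <<'E'
from h import *;import pickle
im=cv2.imread('pics/w4.png')[100:330,120:440];cv2.imwrite('pics/w4c.png',cv2.resize(im,None,fx=2.5,fy=2.5,interpolation=cv2.INTER_CUBIC))
s=pickle.load(open("pics/w4.pkl","rb"));c=cam("wrist",s)
for d in(-.026,0,.026):print(proj(c,[.457,.001+d,.167]),proj(c,[.457+d,.001,.167]))
M=R.from_quat(s["tool_rot"]);print("upright fix tool rotvec",np.cross(np.array([0,0,1.]),M.inv().apply([0,0,-1.])),s["joints"],s["wrist_force"])
E
```

```text
6.45 [ 0.4568 -0.0013  0.2456] [[-0.031, -0.999, 0.009], [-1.0, 0.031, 0.0], [-0.001, -0.009, -1.0]]
[303.85114408 212.73901805] [276.71883255 240.02303645]
[275.80979117 213.58147034] [275.80979117 213.58147034]
[247.81324056 214.41783729] [274.85926303 185.87545552]
upright fix tool rotvec [-0.00919751  0.00067792  0.        ] [-0.25367035 -0.26978414  1.99430035  0.00272837  1.40825619  1.34768532] [ 0.93194524 -0.20021279  0.5718015 ]
```

View pics/w4c.png

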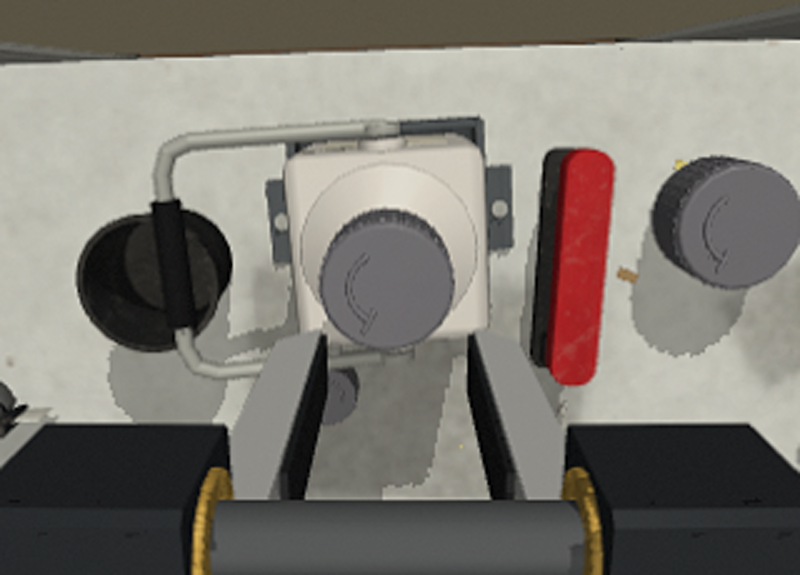

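Call:
play_rows(targets=[[0, -0.3, 0, 0, -0.009, 0, 0], [0, 0, 0, 0, 0, 0, 0], [0, 0, 0, 0, 0, 0, 0], [0, 0, 0, 3, 0, 0, 0], [0, 0, 0, 3, 0, 0, 0], [0, 0, 0, 3, 0, 0, 0]], force=50)

```text
t: 7.1
position: [0.4617, 0.0072, 0.1596]
tool_rot: [-0.699, 0.715, -0.005, 0.004]
wrist_force: [0.5, -1.3, -1.0]
opening: 0.0892
```

Call:
play_rows(targets=[[0, 0.5, 0.45, 1.1, -0.01, 0, 0], [0, 0, 0, 1.1, 0, 0, 0]])

```text
t: 7.3
position: [0.4551, 0.0038, 0.1342]
tool_rot: [-0.7, 0.714, 0.002, -0.001]
wrist_force: [0.5, 0.5, 0.4]
opening: 0.0938
```

Call:
play_rows(targets=[[0.3, 0.2, -0.15, -0.2, 0, 0, 0], [1, 0, 0, 0, 0, 0, 0], [1, 0, 0, 0, 0, 0, 0], [1, 0, 0, 0, 0, 0, 0], [1, 0, 0, 0, 0, 0, 0]], force=50)

```text
t: 7.8
position: [0.4586, 0.0014, 0.1391]
tool_rot: [-0.7, 0.714, -0.0, 0.0]
wrist_force: [-0.4, -0.1, 0.2]
opening: 0.057
```

Call:
play_rows(targets=[[1, 0, 0, 0.1, 0, 0, 0], [1, 0, 0, 0.1, 0, 0, 0], [1, 0, 0, 0.1, 0, 0, 0]], force=50)

```text
t: 8.1
position: [0.4594, 0.0016, 0.139]
tool_rot: [-0.7, 0.714, -0.0, 0.001]
wrist_force: [-3.5, 0.7, 6.6]
opening: 0.0505
```

Call:
play_rows(targets=[[1, 0, 0, 0.4, 0, 0, 0], [1, 0, 0, 0.4, 0, 0, 0], [1, 0, 0, 0.4, 0, 0, 0]])

```text
t: 8.4
position: [0.4597, 0.0015, 0.132]
tool_rot: [-0.701, 0.713, 0.0, -0.0]
wrist_force: [-8.2, 1.2, 21.7]
opening: 0.0506
```

Call:
play_rows(targets=[[1, 0, 0, 0.25, 0, 0, -0.14], [1, 0, 0, 0.25, 0, 0, -0.14], [1, 0, 0, 0.25, 0, 0, -0.14], [1, 0, 0, 0.25, 0, 0, -0.14]])

```text
t: 8.8
position: [0.4605, 0.004, 0.132]
tool_rot: [0.875, -0.483, -0.003, -0.002]
wrist_force: [-11.2, 3.1, 19.1]
opening: 0.0506
```

Call:
play_rows(targets=[[1, 0, 0.1, 0.25, 0, 0, -0.14], [1, 0, 0.1, 0.25, 0, 0, -0.14], [1, 0, 0.05, 0.25, 0, 0, -0.14], [1, 0, 0, 0.25, 0, 0, -0.14]])

```text
t: 9.2
position: [0.4588, 0.0057, 0.1321]
tool_rot: [0.977, -0.211, -0.005, -0.006]
wrist_force: [-12.2, 1.9, 19.4]
opening: 0.0505
```

Call:
play_rows(targets=[[1, 0, 0, 0, 0, 0, 0], [1, 0, 0, -0.5, 0, 0, 0], [1, 0, 0, -0.5, 0, 0, 0], [1, 0, 0, -0.5, 0, 0, 0]])

```text
t: 9.6
position: [0.4586, 0.0056, 0.1501]
tool_rot: [0.978, -0.209, -0.006, -0.005]
wrist_force: [0.8, -0.6, -0.5]
opening: 0.0507
```

Call:
play_rows(targets=[[1, 0, 0, -1.5, 0, 0, 0], [1, 0, 0, -2, 0, 0, 0], [1, 0, 0, -2, 0, 0, 0], [1, 0, 0.3, -1, 0.013, 0, 0], [1, 0, 0, 0, 0, 0, 0], [1, 0, 0, 0, 0, 0, 0], [1, 0, 0, 0, 0, 0, 0]])

```text
t: 10.3
position: [0.4569, 0.0014, 0.2151]
tool_rot: [0.978, -0.21, -0.006, -0.012]
wrist_force: [0.3, 0.2, -0.6]
opening: 0.0508
```

```bash
python3 snap.py w5
python3 - <<'E'
from h import *
a=cv2.imread('pics/w5.png')[60:360,130:430]
b=camera("top")[...,::-1][110:260,205:325]
b=cv2.resize(b,None,fx=4,fy=4,interpolation=cv2.INTER_CUBIC)[:600,:480]
cv2.imwrite('pics/w5c.png',np.hstack([cv2.copyMakeBorder(a,0,300,0,0,cv2.BORDER_CONSTANT),b]))
s=state();print(s["wrist_force"],s["dq"])
E
```

```text
10.3 [0.4569 0.0014 0.2151] [[0.912, -0.411, -0.006], [-0.411, -0.911, 0.026], [-0.016, -0.021, -1.0]]
[-0.70047478 -0.23501373 -0.33557896] [ 0.00195333 -0.00176618 -0.00549779 -0.00067394  0.00167676 -0.00300097]
```

View pics/w5c.png

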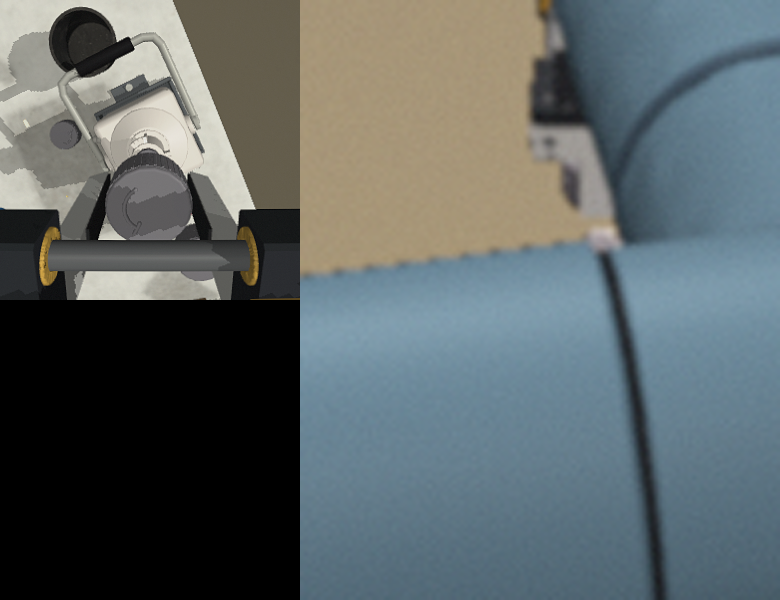

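The cap is in the fingers at crop (148,200) and the bare neck shows at (150,140). The handle is folded over the pot at (100,58). I'm handing in.

```bash
python3 -c "
from station import *
print(finish_job())"
```

```text
the job is handed in; nothing more can be done
None
```

I folded the handle down to the left and pressed the cap down about 7 mm. With it pressed, I turned it about 67° counter-clockwise and lifted it straight up. The job went in at about 10.3 s with the cap still in the gripper; finishing gave no verdict.

- **Handle:** a downward push on the folded bar met a firm stop of about 27 N at a bar height that fits the end stop at 1.45 rad. The last wrist picture still shows it folded over the pot. The picture-based angle estimate was too coarse to prove more than 1.36 rad by itself.
- **Cap turn:** 67° is how far the gripper turned. I did not measure the cap itself. It came off with almost no force and the last picture shows the bare neck, so it was free.
- **Final hold:** the cap is about 76 mm above its seat, within about 2 mm of the jug's axis and within about 2° of upright. The arm was at rest with the finger opening steady at 51 mm and almost no force at the wrist. I set the grip to 50 N and did not measure the contact force.
- **Other things on the table:** the pot looked in place in the last picture. I saw nothing else touched or moved on the way, but did not measure their positions again. The last top-camera view was blocked by the arm and gave no second check.

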